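# Sort the strewn parts into their trays

## Task

Sort the mixed handful strewn along the front of the table: lay one bronze medallion flat in each bay of the two-bay plywood tray, lay the marker and the needle file down flat in the long undivided tray, and stand the red printed plug upright, pins up, in the round plywood dish. The white putty jar among them is not part of the job: leave it standing where it is.

Things in the scene. Friction and masses are not known exactly. Their poses are not given: they have to be found in the camera images.
- medallion_1_mid (a point): centre of the larger bronze medallion: a plain brown disc 55 mm across, 9 mm thick, lying flat on the table, point 5 mm above its underside; z up, x and y arbitrary
- medallion_4_mid (a point): centre of the smaller bronze medallion: a plain brown disc 47 mm across, 9 mm thick, lying flat on the table, point 5 mm above its underside; z up, x and y arbitrary
- marker_mid (a point): centre of the black marker with a white band, lying flat: 18 mm wide, 124 mm long, 20 mm high; its length runs along its own y, lying within 30 degrees of straight away from the robot; point 10 mm above its underside; it does not roll
- needle_file_mid (a point): centre of the red handle of the needle file: handle 13 mm thick and 55 mm long, lying on the table with its axis along the point's y, 6 mm above the table; the file is 140 mm long overall: the thin steel blade (4 mm wide, 2 mm thick) runs from the handle's end at -27 mm to -112 mm along the point's y, the handle ends at +28 mm. At the start the handle points away from the robot within 30 degrees. The handle is round and may roll, so only its y axis is steady
- red_plug_mid (a point): centre of the red printed plug, an upright cylinder 36 mm across and 40 mm high standing on the table, three thin steel pins 10 mm long on its top; point 20 mm above its underside; z up along the pins
- wax_jar_mid (a point): centre of the white open putty jar, a bystander: 52 mm across, 58 mm high, standing among the parts; point 29 mm above its underside, z up. To be left alone
- bay_left (a point): centre of the floor of the bay on the tray's +y side in the two-bay plywood tray; the tray is 120 mm (its x) by 187 mm (its y) outside, its rim and the divider stand 23 mm above the table and 13 mm above the floor, walls 5 mm thick, floor 10 mm thick; each bay is 110 mm (x) by 86 mm (y) inside; x and y along the tray's sides, z up. The tray is fixed to the table
- bay_right (a point): centre of the floor of the other bay of the two-bay tray (its -y side), 90 mm from bay_left; same sizes and axes
- long_tray: long undivided plywood tray: 100 mm (its x) by 195 mm (its y) outside, 90 by 185 mm inside, rim 23 mm above the table, walls 5 mm, floor 10 mm thick; origin at the centre of its underside, on the table, z up. Fixed to the table
- round_dish: round plywood dish: 112 mm across at the rim, about 100 mm across inside at the floor, rim 30 mm high, floor 10 mm thick; origin at the centre of its underside, on the table, z up. Fixed to the table
Not all that is in view belongs to the job. Leave any pink look-alike of the part that bears medallion_1_mid alone.

How it is judged:
By the outcome, as a careful person would: the job done as asked, in the order asked, and still so for the second after the job is handed in, with the robot touching nothing.
It also fails if it takes over 99 s, if anything falls off the work surface, if the arm or the gripper's body presses on something with over 40 N, if the wrist force passes 120 N, or if a joint passes its speed limit or range.

## Robot

A 7-joint arm with a two-finger parallel gripper is mounted at the origin on a cart in front of the work surface, level with it; the furniture and walls round the work are solid. World frame = base frame: x ahead of the robot, y to its left, z up, the work surface at z = 0. Lengths are in m, angles in rad, forces in N, time in s.
With the tool pointing down it reaches from about 0.4 to 0.85 m from the base axis. Payload 10.4 kg.
Tool frame: the origin (TCP) lies on the mounting face of the last link; the fingertips stand 173 mm ahead of it and the grasp point (between the pads) lies 155 mm ahead of it (manip.tip_extent is the distance from the TCP to the fingertips, in m); z points along the fingers, y is the line along which they close (so a half turn about z gives the same grasp; the last joint's range is limited). The gripper opens to 85 mm and grips with 20 to 120 N. Pads are 22 mm wide; open, the fingers measure 114 mm over their backs; the gripper's body (76 mm by 85 mm) begins 54 mm behind the grasp point. The pads swing forward as they close: fully open they stand 13 mm farther back than shut.
Start: joints at [1.303, 0.332, -0.065, 1.46, 0.022, 1.35, -0.088], TCP at [0.151, -0.606, 0.405] pointing down, gripper open.
Joint ranges: [-2.6, 2.6], [-0.5, 2.12], [-1.47, 1.34], [0.16, 2.42], [-1.27, 4.41], [0.06, 2.06], [-2.6, 2.6]. Speed limits (rad/s): [2.22, 2.22, 2.79, 2.79, 3.14, 3.14, 3.14].

## Interface

Orientations are given as a unit quaternion [x, y, z, w].
In Python, from workcell import manip gives the robot as it stands.
- The arm moves only by the tool move_arm, never from a script. Its argument "plan" is one flat list of numbers, 7 for each row, row after row: the turn, a rotation vector about the tool's x, y, z in rad, then the shift along the tool's x, y, z in m, then the finger opening in m, from 0 to 0.0854. In form: [ax, ay, az, dx, dy, dz, gripper, ax, ay, az, dx, dy, dz, gripper, ...]. A call has 1 to 12 rows; each row is the pose to reach, as a shift and turn from the pose commanded when the call began, along the tool's axes at that moment; what a row does not reach only later rows make up. A row lasts 1/8 s, in which the tool goes at most 62.5 mm and 10.7 degrees, less where a joint would pass 70% of its speed; a pose out of reach is approached as far as the arm can. A call with a gripper value outside its range is refused whole. The fingers move at their own pace and stop on an object; "squeeze" is the grip in N (left out, the last holds). Time passes only in rows, so rows that repeat a pose let the fingers close. It gives the time, the measured TCP pose, the force, the opening and the grip force at its end, in the units of the state.
- manip.get_obs(): the state, without advancing time (a new reading comes with each control period).
- manip.camera(name): name is "scene" or "side" or "wrist"; returns a dict with "color" (420x560x3 uint8, red, green, blue), "fx", "fy", "cx", "cy" (pixels), "cam_to_world" (4x4, takes a point from camera to world coordinates); the wrist camera has in their place "mount" (4x4, takes a point from camera to tool coordinates, whose origin is the TCP and whose axes are the flange's). Camera axes: x right, y down, z forward; pixel columns grow to the right and rows downward; lengths in m; the calibration is good to about 2 mm. The wrist camera is an equidistant fisheye: a pixel r from the principal point sees the ray r / f radians off the axis. A picture is of the moment at which its call begins: read the wrist's pose just before it. There is no depth.
- manip.hand_in(): hands the job in; it is judged then, once.
Trained networks look in a picture, given as the dict that the camera call returned (one of the last four; its "shot" number tells which), for a name from the list of things; names that differ only in an ending like _2 or _b are one class to them, and where a whole thing is asked for, a point or a joint stands for the part that bears it (a point fixed in the world has none). Each returns a list of dicts, best first, with "conf" (0 to 1); they miss things now and then, are a little off and sometimes report something else, mostly with a low value. They report only what shows in the picture. A call takes as long as a camera call. They do not tell look-alikes from the thing itself.
- manip.look_for(picture, label): "position" ([x, y, z] in m, in the coordinates of the camera as it stood for that picture, good to about 4 mm: the middle of the surface that is visible of it).
- manip.silhouettes(picture, label): "pixels" (420x560 bool, what is visible of it).
- manip.tip_of(picture, label): "position" ([x, y, z] in m, in the coordinates of the camera as it stood for that picture, good to about 4 mm: a listed point, or the origin of a listed thing).
The state is a dict: "clock": time; "joint_pos": joint angles; "joint_velocities": joint speeds; "tau": joint torques, N m; "position": TCP position; "ee_rot": TCP orientation; "ft_force": force on the tool from outside, world axes, zero at the start; "torque": the same for the moment, N m; "grip_width": opening from 0.0 (shut) to 1.0 (fully open); "grasp_force": force on a finger pad.
Only numpy, scipy, OpenCV 4.12 (cv2) and the standard library are available. Lean on these libraries where they do the work, as an engineer would, in place of code of your own. Each camera call takes 0.05 s, during which the arm holds its last target. There are 200 camera calls.

## Working session

There is one attempt and no reset: what is moved stays moved. The work goes in short steps, Python scripts to look and compute and a tool call to move; the robot and the scene stay as the last step left them, time stands still between calls to the robot, and variables do not carry over. Pictures are saved under pics/ and viewed, at most 14 in all, crops included, and the job is handed in when it is done.

Besides the shell and the picture viewer there is one more tool, called by a JSON object that holds its "fn" and its "kwargs". move_arm: Moves the arm, as the interface text tells. Its arguments: {"type":"object","properties":{"plan":{"type":"array","items":{"type":"number"}},"squeeze":{"type":"number"}},"required":["plan"]}

```bash
mkdir -p pics
cat > h.py <<'E'
import numpy as np, cv2
from workcell import manip
from scipy.spatial.transform import Rotation as R
def w(pic,p,obs=None):
    T=np.array(pic["cam_to_world"]); return T[:3,:3]@p+T[:3,3]
def pix2w(pic,u,v,z):
    T=np.array(pic["cam_to_world"]); d=T[:3,:3]@np.array([(u-pic["cx"])/pic["fx"],(v-pic["cy"])/pic["fy"],1]); o=T[:3,3]
    return o+d*(z-o[2])/d[2]
def save(pic,n,crop=None,s=1):
    im=pic["color"][...,::-1]
    if crop: a,b,c,d=crop; im=im[b:d,a:c]
    cv2.imwrite("pics/"+n+".png",cv2.resize(im,None,fx=s,fy=s,interpolation=cv2.INTER_CUBIC))
E
python3 - <<'E'
from h import *
o=manip.get_obs(); print(o)
np.set_printoptions(precision=3,suppress=True)
for c in ["scene","side"]:
    p=manip.camera(c); save(p,c+"0",s=1.4); print(c,np.array(p["cam_to_world"])[:3,3],p["fx"])
    for l in ["medallion_1_mid","medallion_4_mid","marker_mid","needle_file_mid","red_plug_mid","wax_jar_mid","bay_left","bay_right","long_tray","round_dish"]:
        for d in manip.tip_of(p,l)[:3]: print(c,l,round(d["conf"],2),w(p,np.array(d["position"])))
E
```

```text
{'clock': 0.0, 'joint_pos': array([ 1.30338727,  0.33288069, -0.06465521,  1.46093838,  0.02161315,
        1.34991842, -0.08848808]), 'joint_velocities': array([-5.79848351e-05, -1.12531773e-03, -2.44385487e-04,  8.07074481e-04,
        5.93991300e-04,  2.47559204e-03, -4.57891497e-05]), 'tau': array([-1.20097655e-03, -6.25448298e+01,  4.81948885e-02, -3.91598904e+01,
        1.60377729e-02,  1.00644995e-02, -3.34780839e-05]), 'position': array([ 0.15143058, -0.60624452,  0.40391155]), 'ee_rot': array([ 9.92518058e-01,  1.22095781e-01, -1.35562428e-04, -7.11906294e-04]), 'ft_force': array([-0.40528731, -0.11302462, -0.54436938]), 'torque': array([ 0.023638  , -0.03666205,  0.07897707]), 'grasp_force': 0.0, 'grip_width': 0.999184690895915}
scene [-0.206 -0.835  0.835] 434.8462985588145
scene medallion_1_mid 0.77 [ 0.572 -0.61   0.003]
scene medallion_1_mid 0.7 [ 0.432 -0.266  0.004]
scene medallion_4_mid 0.64 [ 0.601 -0.043  0.011]
scene medallion_4_mid 0.53 [0.434 0.118 0.002]
scene marker_mid 0.5 [0.425 0.258 0.011]
scene marker_mid 0.32 [ 0.614 -0.238 -0.003]
scene needle_file_mid
[... 333 characters left out ...]
0.053 0.664 0.47 ] 379.44549765838667
side medallion_1_mid 0.58 [ 0.568 -0.61   0.005]
side medallion_1_mid 0.49 [ 0.43  -0.264  0.004]
side medallion_4_mid 0.7 [ 0.435  0.121 -0.   ]
side marker_mid 0.58 [0.43 0.26 0.01]
side needle_file_mid 0.71 [ 0.481 -0.134  0.005]
side red_plug_mid 0.51 [0.438 0.003 0.019]
side wax_jar_mid 0.78 [ 0.436 -0.408  0.027]
side wax_jar_mid 0.2 [ 0.634  0.251 -0.001]
side bay_left 0.4 [ 0.48  -0.133  0.004]
side bay_right 0.63 [ 0.606 -0.04   0.009]
side bay_right 0.51 [0.617 0.047 0.008]
side long_tray 0.65 [ 0.635  0.25  -0.001]
side long_tray 0.36 [ 0.608 -0.236 -0.002]
side round_dish 0.92 [ 0.611 -0.239 -0.002]
side round_dish 0.25 [ 0.637  0.249 -0.003]
```

View pics/scene0.png

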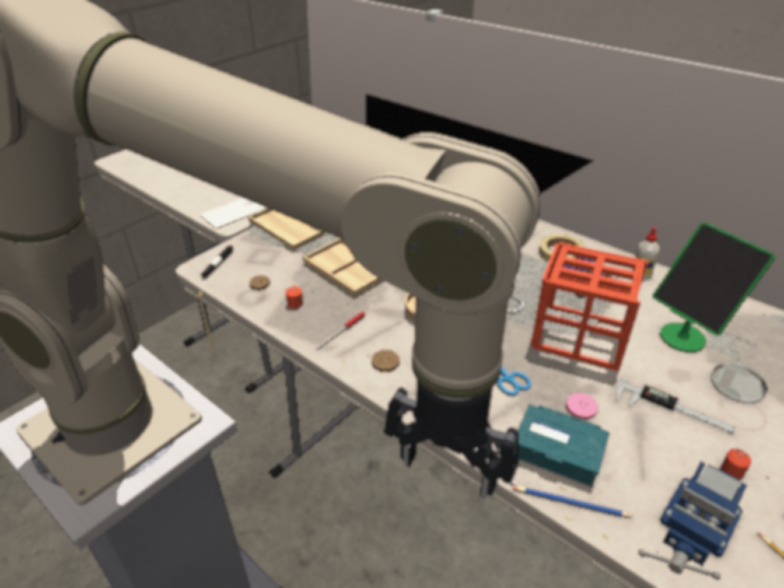

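View pics/side0.png

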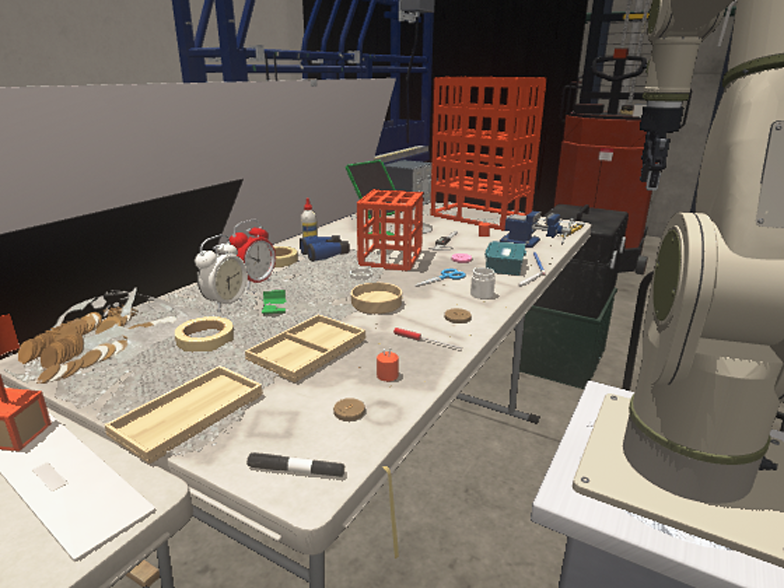

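The scene view shows the marker (217,262), small medallion (260,283), plug (294,298), file (345,330) and large medallion (386,360). The pink look-alike is at (582,406), and a second red cylinder stands by the vise at (737,463). The plug in the front row, near (0.44, 0.00), is the one meant; I'll confirm it from close up. I'll move in over the row first.

{"fn": "move_arm", "kwargs": {"plan": [0,0,-1.187,0.354,-0.262,0,0.085,0,0,-1.187,0.354,-0.262,0,0.085,0,0,-1.187,0.354,-0.262,0,0.085,0,0,-1.187,0.354,-0.262,0,0.085,0,0,-1.187,0.354,-0.262,0,0.085,0,0,-1.187,0.354,-0.262,0,0.085,0,0,-1.187,0.354,-0.262,0,0.085,0,0,-1.187,0.354,-0.262,0,0.085,0,0,-1.187,0.354,-0.262,0,0.085,0,0,-1.187,0.354,-0.262,0,0.085], "squeeze": 40}}

```text
clock: 2.35
position: [0.4306, -0.2677, 0.4047]
ee_rot: [0.755, 0.655, -0.0, 0.0]
ft_force: [-0.3, -0.6, 0.0]
grip_width: 0.995
grasp_force: 0.0
```

```bash
cat >> h.py <<'E'
np.set_printoptions(precision=4,suppress=True)
def wrist():
    o=manip.get_obs(); p=manip.camera("wrist")
    T=np.eye(4); T[:3,:3]=R.from_quat(o["ee_rot"]).as_matrix(); T[:3,3]=o["position"]
    p["cam_to_world"]=T@np.array(p["mount"]); return p,o
def fpix(p,u,v,z):  # fisheye pixel -> world at height z
    x=(np.asarray(u,float)-p["cx"])/p["fx"]; y=(np.asarray(v,float)-p["cy"])/p["fy"]; r=np.hypot(x,y)+1e-9
    d=np.stack([x/r*np.sin(r),y/r*np.sin(r),np.cos(r)],-1)@p["cam_to_world"][:3,:3].T; o=p["cam_to_world"][:3,3]
    return o+d*((z-o[2])/d[...,2])[...,None]
def sil(p,l,z):   # best silhouette -> footprint minAreaRect at height z: centre, size, yaw of long side
    out=[]
    for d in manip.silhouettes(p,l)[:2]:
        v,u=np.nonzero(d["pixels"]); q=fpix(p,u,v,z)[:,:2] if "mount" in p else None
        c,s,a=cv2.minAreaRect((q*1000).astype(np.float32))
        if s[0]<s[1]: s=s[::-1]; a+=90
        out.append((l,round(d["conf"],2),np.array(c),np.array(s),round((a+90)%180-90,1)))
    return out
def go(x,y,z,psi,o=None):  # shift/turn in tool axes to TCP xyz, tool down, tool-x yaw psi deg
    o=o or manip.get_obs(); T=R.from_quat(o["ee_rot"]); c=np.radians(psi)
    G=R.from_matrix(np.array([[np.cos(c),np.sin(c),0],[np.sin(c),-np.cos(c),0],[0,0,-1]]))
    print("turn",(T.inv()*G).as_rotvec(),"shift",T.inv().apply(np.array([x,y,z])-o["position"]))
E
python3 - <<'E'
from h import *
print(manip.tip_extent)
p,o=wrist(); save(p,"w1",s=1.4); print(o["position"],o["ee_rot"],o["joint_pos"],o["clock"],p["fx"],p["cam_to_world"])
for l,z in [("medallion_1_mid",.009),("needle_file_mid",.006),("red_plug_mid",.03),("round_dish",.03),("bay_left",.023),("wax_jar_mid",.05)]:
    for d in manip.tip_of(p,l)[:2]: print(l,round(d["conf"],2),w(p,np.array(d["position"])))
    for s in sil(p,l,z): print(s)
E
```

```text
0.1734
[ 0.4306 -0.2677  0.4047] [ 0.7554  0.6553 -0.0002  0.    ] [ 0.9261  0.1038 -0.488   1.7454  0.0508  1.3048  0.2854] 2.35 325.19226210127806 [[ 0.9899 -0.1351 -0.0423  0.4402]
 [-0.1415 -0.9461 -0.2914 -0.1926]
 [-0.0007  0.2945 -0.9557  0.3741]
 [ 0.      0.      0.      1.    ]]
medallion_1_mid 0.59 [ 0.4337 -0.266   0.0086]
('medallion_1_mid', 0.62, array([ 431.0537, -264.7652]), array([54.9549, 53.9921]), 81.9)
('medallion_1_mid', 0.62, array([602.6456, -82.9388]), array([130.4328,  24.737 ]), 1.1)
needle_file_mid 0.81 [ 0.4773 -0.1374  0.008 ]
('needle_file_mid', 0.82, array([ 442.4523, -137.3191]), array([130.0716,  14.6164]), 0.2)
round_dish 0.95 [ 0.6058 -0.2388 -0.0014]
('round_dish', 0.93, array([ 607.7682, -235.4644]), array([117.0134, 109.5971]), -33.7)
('bay_left', 0.83, array([596.6307, -86.5765]), array([124.98  ,  22.6669]), 1.1)
wax_jar_mid 0.73 [ 0.432  -0.4097  0.0363]
('wax_jar_mid', 0.77, array([ 432.4272, -396.4782]), array([78.947, 48.186]), 88.7)
```

View pics/w1.png

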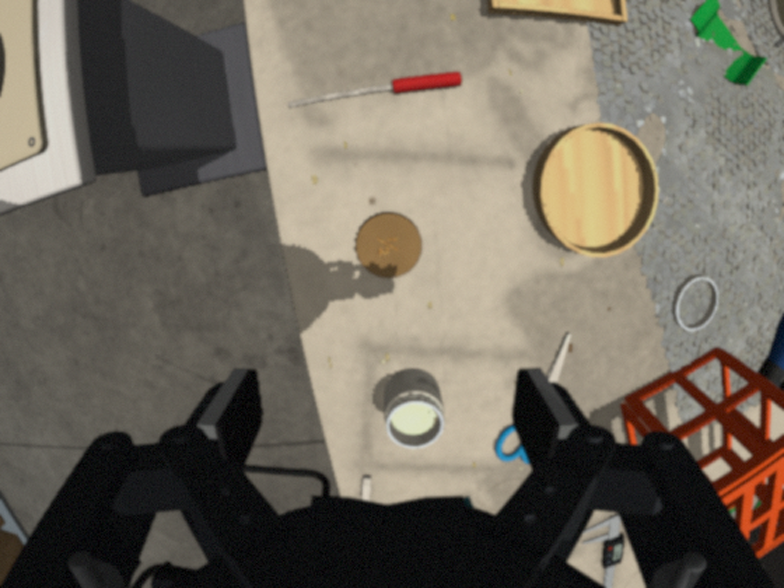

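The bronze disc at (389,245) is the large medallion: brown, not pink, and 55 mm across. Descending on it.

{"fn": "move_arm", "kwargs": {"plan": [0,0,0,0.003,0,0.19,0.068,0,0,0,0.003,0,0.19,0.068,0,0,0,0.003,0,0.19,0.068,0,0,0,0.003,0,0.22,0.068,0,0,0,0.003,0,0.2315,0.068,0,0,0,0.003,0,0.2315,0.068,0,0,0,0.003,0,0.2315,0.04,0,0,0,0.003,0,0.2315,0.04,0,0,0,0.003,0,0.2315,0.04], "squeeze": 40}}

```text
clock: 4.12
position: [0.4326, -0.2638, 0.1752]
ee_rot: [0.755, 0.656, 0.0, 0.002]
ft_force: [-2.1, 0.9, 4.6]
grip_width: 0.614
grasp_force: 40.8
```

Run:
```python
from h import *
p,o=wrist(); save(p,"w2"); print(o["position"],o["grip_width"]*.0854,o["grasp_force"],o["ft_force"])
```

```text
[ 0.4326 -0.2638  0.1752] 0.052444048114253315 40.76425909996033 [-2.1085  0.8581  4.5687]
```

View pics/w2.png

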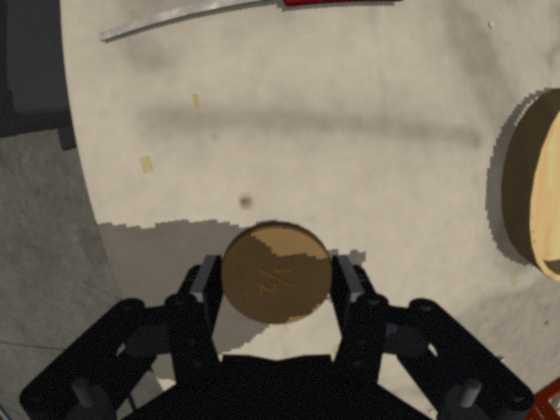

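Gripped: the disc sits between the pads at (277,272). Lifting and carrying it towards the two-bay tray.

{"fn": "move_arm", "kwargs": {"plan": [0,0,0,0,0,-0.05,0.04,0,0,0,0,0,-0.11,0.04,0,0,0,0.05,0.03,-0.14,0.04,0,0,0,0.1,0.06,-0.14,0.04,0,0,0,0.15,0.09,-0.14,0.04,0,0,0,0.2,0.12,-0.14,0.04,0,0,0,0.2255,0.1365,-0.14,0.04,0,0,0,0.2255,0.1365,-0.14,0.04,0,0,0,0.2255,0.1365,-0.14,0.04]}}

```text
clock: 5.3
position: [0.598, -0.0598, 0.3139]
ee_rot: [0.755, 0.656, -0.0, 0.001]
ft_force: [0.4, -1.2, -1.4]
grip_width: 0.611
grasp_force: 42.9
```

Run:
```python
from h import *
p,o=wrist(); save(p,"w3",s=1.4); print(o["position"],o["ee_rot"],o["grip_width"]*.0854,o["grasp_force"],o["ft_force"],o["joint_pos"])
for l,z in [("medallion_4_mid",.009),("red_plug_mid",.04),("bay_left",.023),("bay_right",.023),("long_tray",.023),("marker_mid",.015)]:
    for d in manip.tip_of(p,l)[:2]: print(l,round(d["conf"],2),w(p,np.array(d["position"])))
    for s in sil(p,l,z): print(s)
```

```text
[ 0.598  -0.0598  0.3139] [ 0.7548  0.656  -0.0001  0.0006] 0.05215185056688071 42.884082198143005 [ 0.4089 -1.2496 -1.4189] [ 0.5091  0.412  -0.6105  1.6145  0.2506  1.1938 -0.2947]
medallion_4_mid 0.94 [0.4425 0.1209 0.0005]
('medallion_4_mid', 0.74, array([439.2704, 119.7545]), array([51.336 , 48.1176]), -58.2)
red_plug_mid 0.72 [0.44   0.0038 0.0235]
('red_plug_mid', 0.98, array([450.7196,   6.3183]), array([52.9088, 35.7833]), 7.9)
bay_left 0.91 [0.6121 0.0497 0.0096]
bay_left 0.24 [ 0.5973 -0.0646  0.1434]
('bay_left', 0.59, array([606.5817,   5.4343]), array([187.2567, 121.2081]), 84.5)
bay_right 0.8 [ 0.5983 -0.0386  0.0072]
('bay_right', 0.56, array([606.6392,   5.1803]), array([186.4649, 120.7672]), 84.6)
marker_mid 0.64 [0.6089 0.0498 0.0108]
```

View pics/w3.png

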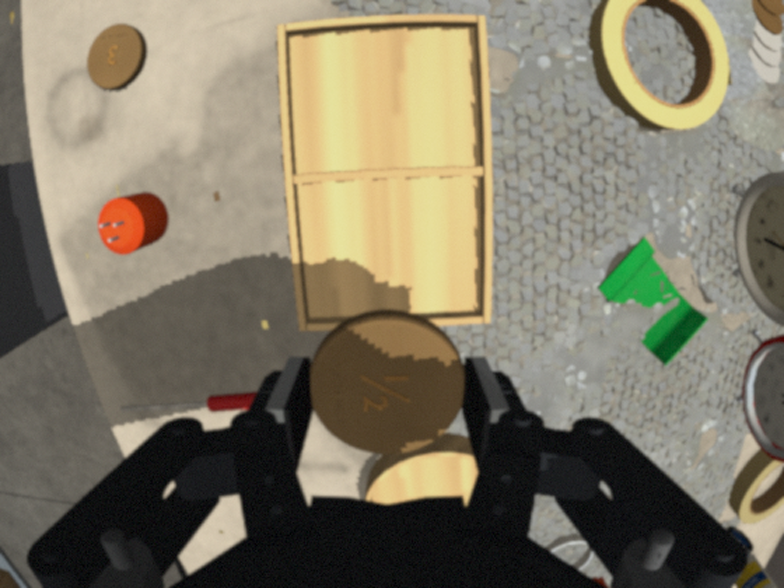

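The tray shows clearly: footprint 187×121 mm, yaw 84.5°. The front-row plug at (132,222) has its three pins visible, so it's the right one. Placing medallion 1 in bay_right.

{"fn": "move_arm", "kwargs": {"plan": [0,0,-0.044,0.02,0.001,0.05,0.04,0,0,-0.044,0.02,0.001,0.095,0.04,0,0,-0.044,0.02,0.001,0.115,0.04,0,0,-0.044,0.02,0.001,0.128,0.04,0,0,-0.044,0.02,0.001,0.128,0.04,0,0,-0.044,0.02,0.001,0.128,0.066,0,0,-0.044,0.02,0.001,0.128,0.066,0,0,-0.044,0.02,0.001,0.1,0.066,0,0,-0.044,0.02,0.001,0.04,0.066,0,0,-0.044,0.02,0.001,0.0,0.066,0,0,-0.044,0.02,0.001,0.0,0.066]}}

```text
clock: 7.32
position: [0.6031, -0.039, 0.3176]
ee_rot: [0.74, 0.673, 0.002, 0.003]
ft_force: [0.1, 0.4, 0.6]
grip_width: 0.771
grasp_force: 0.0
```

Run:
```python
from h import *
p,o=wrist(); save(p,"w4",s=1.2); print(o["position"],o["grip_width"]*.0854)
for s in sil(p,"medallion_1_mid",.019): print(s)
go(.439,.12,.32,84.5,o)
```

```text
[ 0.6031 -0.039   0.3176] 0.06587268333352157
('medallion_1_mid', 0.98, array([601.5026, -40.527 ]), array([54.6049, 54.3524]), 84.4)
turn [0.0072 0.0004 0.0009] shift [ 0.1427 -0.1784 -0.0038]
```

Medallion 1 lies flat in bay_right. On to medallion 4.

{"fn": "move_arm", "kwargs": {"plan": [0,0,0,0.05,-0.05,0,0.066,0,0,0,0.08,-0.1,0,0.066,0,0,0,0.11,-0.14,0,0.066,0,0,0,0.142,-0.178,0.02,0.066,0,0,0,0.142,-0.178,0.06,0.066,0,0,0,0.142,-0.178,0.07,0.066,0,0,0,0.142,-0.178,0.07,0.066]}}

```text
clock: 8.3
position: [0.4384, 0.1185, 0.2427]
ee_rot: [0.74, 0.672, -0.001, -0.001]
ft_force: [0.3, -0.6, -0.1]
grip_width: 0.772
grasp_force: 0.0
```

Run:
```python
from h import *
p,o=wrist(); print(o["position"],o["grip_width"]*.0854,o["joint_pos"])
r=sil(p,"medallion_4_mid",.009)
for s in r: print(s)
c=r[0][2]/1000
go(c[0],c[1],.1735,84.5,o)
for l,z in [("long_tray",.023),("marker_mid",.012)]:
  for s in sil(p,l,z): print(s)
```

```text
[0.4384 0.1185 0.2427] 0.0658939632165244 [ 0.3675  0.2068 -0.7792  2.0418  0.1756  0.9608 -0.5983]
('medallion_4_mid', 0.78, array([437.1858, 122.4784]), array([46.0926, 45.8176]), -5.5)
turn [-0.0021 -0.0001  0.0003] shift [ 0.0039 -0.0014  0.0692]
('long_tray', 0.92, array([619.5848, 221.1213]), array([135.9663, 101.2672]), 85.5)
('marker_mid', 0.63, array([410.8053, 253.97  ]), array([97.4962, 18.1358]), 21.3)
```

{"fn": "move_arm", "kwargs": {"plan": [0,0,0,0.004,-0.001,0.045,0.066,0,0,0,0.004,-0.001,0.06,0.066,0,0,0,0.004,-0.001,0.068,0.066,0,0,0,0.004,-0.001,0.068,0.066,0,0,0,0.004,-0.001,0.068,0.03,0,0,0,0.004,-0.001,0.068,0.03,0,0,0,0.004,-0.001,0.068,0.03,0,0,0,0.004,-0.001,0.068,0.03]}}

```text
clock: 9.5
position: [0.4382, 0.1232, 0.1765]
ee_rot: [0.74, 0.673, 0.0, 0.001]
ft_force: [-3.2, -0.9, 10.9]
grip_width: 0.522
grasp_force: 39.2
```

Run:
```python
from h import *
o=manip.get_obs(); print(o["position"],o["grip_width"]*.0854,o["grasp_force"],o["ft_force"])
go(.611,.050,o["position"][2]+.0115,84.5,o)
```

```text
[0.4382 0.1232 0.1765] 0.04458561089121519 39.18879747390747 [-3.2016 -0.9208 10.8933]
turn [0.0016 0.0003 0.0009] shift [-0.0564  0.179  -0.0112]
```

{"fn": "move_arm", "kwargs": {"plan": [0,0,0,0,0,-0.06,0.03,0,0,0,-0.015,0.045,-0.1,0.03,0,0,0,-0.03,0.1,-0.1,0.03,0,0,0,-0.05,0.15,-0.1,0.03,0,0,0,-0.056,0.179,-0.08,0.03,0,0,0,-0.056,0.179,-0.04,0.03,0,0,0,-0.056,0.179,-0.02,0.03,0,0,0,-0.056,0.179,-0.0135,0.03,0,0,0,-0.056,0.179,-0.0135,0.03,0,0,0,-0.056,0.179,-0.0135,0.058,0,0,0,-0.056,0.179,-0.0135,0.058,0,0,0,-0.056,0.179,-0.04,0.058]}}

```text
clock: 11.0
position: [0.61, 0.05, 0.2145]
ee_rot: [0.74, 0.673, -0.001, -0.001]
ft_force: [0.6, 0.5, 0.4]
grip_width: 0.679
grasp_force: 0.0
```

Run:
```python
from h import *
o=manip.get_obs(); print(o["position"],o["ft_force"])
go(.47,.22,.36,90,o)
```

```text
[0.61   0.05   0.2145] [0.6345 0.5393 0.392 ]
turn [-0.0024  0.0004 -0.095 ] shift [ 0.1559 -0.1558 -0.1452]
```

{"fn": "move_arm", "kwargs": {"plan": [0,0,0,0,0,-0.06,0.058,0,0,-0.2,0.0,0,-0.12,0.06,0,0,-0.4,0.04,-0.04,-0.145,0.06,0,0,-0.6,0.08,-0.08,-0.145,0.06,0,0,-0.8,0.12,-0.12,-0.145,0.06,0,0,-1.0,0.15,-0.15,-0.145,0.06,0,0,-1.18,0.17,-0.17,-0.145,0.06,0,0,-1.36,0.183,-0.188,-0.145,0.06,0,0,-1.54,0.183,-0.188,-0.145,0.06,0,0,-1.72,0.183,-0.188,-0.145,0.06,0,0,-1.9,0.183,-0.188,-0.145,0.06,0,0,-2.016,0.183,-0.188,-0.145,0.06]}}

```text
clock: 12.5
position: [0.4407, 0.2504, 0.3607]
ee_rot: [-0.177, 0.984, -0.0, 0.001]
ft_force: [0.2, 0.2, -0.4]
grip_width: 0.7
grasp_force: 0.0
```

Run:
```python
from h import *
p,o=wrist(); save(p,"w5",s=1.2); print(o["position"],o["ee_rot"],o["joint_pos"])
for l,z in [("marker_mid",.012),("long_tray",.023),("medallion_4_mid",.019)]:
  for d in manip.tip_of(p,l)[:2]: print(l,round(d["conf"],2),w(p,np.array(d["position"])))
  for s in sil(p,l,z): print(s)
```

```text
[0.4407 0.2504 0.3607] [-0.1769  0.9842 -0.0003  0.0005] [ 0.4608  0.3107 -1.2214  1.7824  0.3073  1.2632  1.0863]
marker_mid 0.57 [0.4286 0.2597 0.012 ]
marker_mid 0.17 [ 0.6321  0.2462 -0.0008]
('marker_mid', 0.78, array([424.6865, 259.9425]), array([125.8196,  20.4315]), 21.5)
long_tray 0.69 [0.6341 0.2462 0.0013]
('long_tray', 0.68, array([624.1755, 250.1058]), array([194.8778, 107.1798]), 85.5)
medallion_4_mid 0.7 [0.6125 0.0498 0.013 ]
('medallion_4_mid', 0.85, array([606.2714,  51.0747]), array([52.8962, 46.4129]), -31.4)
('medallion_4_mid', 0.74, array([422.8062, 259.3222]), array([121.906 ,  17.2582]), 21.5)
```

View pics/w5.png

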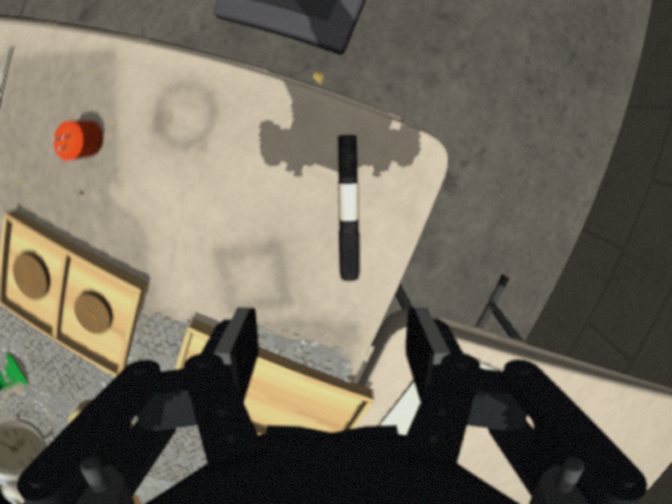

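Both medallions lie flat in their bays, at (30,275) and (93,312). The marker is at (348,205), yaw 21.5°. Grasping it.

{"fn": "move_arm", "kwargs": {"plan": [0,0,-0.02,0.011,0.0145,0.06,0.05,0,0,-0.02,0.011,0.0145,0.12,0.045,0,0,-0.02,0.011,0.0145,0.155,0.045,0,0,-0.02,0.011,0.0145,0.174,0.045,0,0,-0.02,0.011,0.0145,0.179,0.045,0,0,-0.02,0.011,0.0145,0.179,0.045,0,0,-0.02,0.011,0.0145,0.179,0.01,0,0,-0.02,0.011,0.0145,0.179,0.01,0,0,-0.02,0.011,0.0145,0.179,0.01,0,0,-0.02,0.011,0.0145,0.179,0.01]}}

```text
clock: 14.1
position: [0.426, 0.2603, 0.1823]
ee_rot: [-0.184, 0.983, -0.0, 0.001]
ft_force: [-0.9, -1.0, 6.5]
grip_width: 0.201
grasp_force: 39.4
```

Run:
```python
from h import *
o=manip.get_obs(); print(o["position"],o["grip_width"]*.0854,o["grasp_force"],o["ft_force"])
go(.60,.18,.36,85.5,o)
```

```text
[0.426  0.2603 0.1823] 0.017181480520871286 39.35163617134094 [-0.9128 -0.9675  6.4508]
turn [0.0016 0.0016 2.0192] shift [-0.1335 -0.1379 -0.1774]
```

{"fn": "move_arm", "kwargs": {"plan": [0,0,0,0,0,-0.06,0.01,0,0,0.18,0,0,-0.12,0.01,0,0,0.36,-0.02,-0.02,-0.16,0.01,0,0,0.54,-0.04,-0.04,-0.175,0.01,0,0,0.72,-0.06,-0.06,-0.175,0.01,0,0,0.9,-0.08,-0.08,-0.175,0.01,0,0,1.08,-0.1,-0.1,-0.175,0.01,0,0,1.26,-0.12,-0.12,-0.175,0.01,0,0,1.44,-0.133,-0.138,-0.175,0.01,0,0,1.62,-0.133,-0.138,-0.175,0.01,0,0,1.8,-0.133,-0.138,-0.175,0.01,0,0,1.98,-0.133,-0.138,-0.175,0.01]}}

```text
clock: 15.6
position: [0.5993, 0.1796, 0.3568]
ee_rot: [0.723, 0.691, 0.0, 0.0]
ft_force: [-0.5, 0.3, -0.3]
grip_width: 0.202
grasp_force: 39.5
```

Run:
```python
from h import *
p,o=wrist(); save(p,"w6",s=1.2); print(o["position"],o["ee_rot"],o["joint_pos"],o["grip_width"]*.0854,o["grasp_force"])
for l,z in [("long_tray",.023),("marker_mid",.19)]:
  for d in manip.tip_of(p,l)[:2]: print(l,round(d["conf"],2),w(p,np.array(d["position"])))
  for s in sil(p,l,z): print(s)
```

```text
[0.5993 0.1796 0.3568] [0.7228 0.691  0.0003 0.0001] [ 0.163   0.4505 -0.6992  1.494   0.2947  1.3038 -0.6097] 0.01726683074732027 39.463069438934326
long_tray 0.79 [ 0.6334  0.2486 -0.0007]
('long_tray', 0.96, array([632.5731, 249.7592]), array([194.8563, 100.0634]), 85.5)
marker_mid 0.57 [0.5984 0.1818 0.1815]
('marker_mid', 0.64, array([598.2927, 185.0285]), array([119.3629,  17.6438]), 87.8)
```

View pics/w6.png

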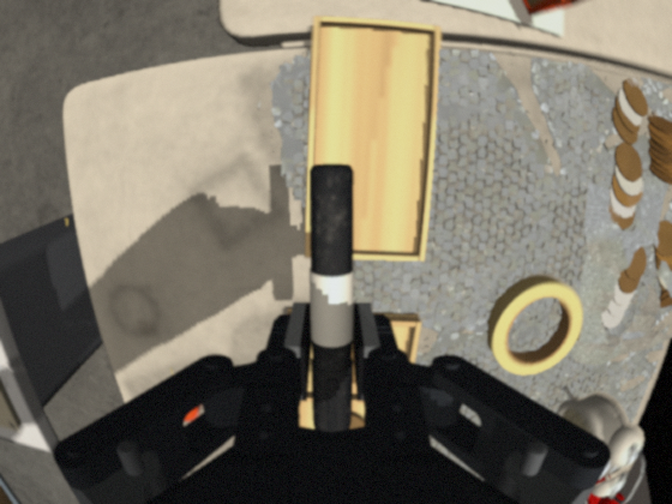

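Long tray: centre (0.6326, 0.2498), yaw 85.5°, and the size fits. Laying the marker at tray-local (-12, +22) mm leaves the -y end free for the file's handle.

{"fn": "move_arm", "kwargs": {"plan": [0,0,0.033,0.05,0.01,0,0.01,0,0,0.033,0.094,0.019,0.02,0.01,0,0,0.033,0.094,0.019,0.07,0.01,0,0,0.033,0.094,0.019,0.12,0.01,0,0,0.033,0.094,0.019,0.15,0.01,0,0,0.033,0.094,0.019,0.162,0.01,0,0,0.033,0.094,0.019,0.162,0.01,0,0,0.033,0.094,0.019,0.162,0.026,0,0,0.033,0.094,0.019,0.162,0.026,0,0,0.033,0.094,0.019,0.14,0.026,0,0,0.033,0.094,0.019,0.08,0.026,0,0,0.033,0.094,0.019,0.03,0.026]}}

```text
clock: 17.35
position: [0.6219, 0.273, 0.3304]
ee_rot: [0.732, 0.681, 0.001, 0.0]
ft_force: [0.8, -0.6, 0.3]
grip_width: 0.305
grasp_force: 0.0
```

Run:
```python
from h import *
o=manip.get_obs(); print(o["position"],o["ft_force"],o["grip_width"]*.0854)
go(.47,-.12,.36,180,o)
```

```text
[0.6219 0.273  0.3304] [ 0.7825 -0.5613  0.3317] 0.026014106965446187
turn [ 0.0027  0.0006 -1.6423] shift [-0.4029 -0.1234 -0.0304]
```

Run:
```python
from h import *
p,o=wrist()
for z in [.025]:
  for s in sil(p,"marker_mid",z): print(s)
```

```text
('marker_mid', 0.82, array([620.9889, 275.5737]), array([125.6414,  18.1309]), 86.4)
```

{"fn": "move_arm", "kwargs": {"plan": [0,0,-0.16,-0.03,-0.01,-0.03,0.04,0,0,-0.33,-0.08,-0.025,-0.03,0.04,0,0,-0.5,-0.13,-0.04,-0.03,0.04,0,0,-0.66,-0.18,-0.055,-0.03,0.04,0,0,-0.83,-0.23,-0.07,-0.03,0.04,0,0,-1.0,-0.28,-0.085,-0.03,0.04,0,0,-1.16,-0.33,-0.1,-0.03,0.04,0,0,-1.33,-0.38,-0.115,-0.03,0.04,0,0,-1.5,-0.403,-0.123,-0.03,0.04,0,0,-1.64,-0.403,-0.123,-0.03,0.04,0,0,-1.64,-0.403,-0.123,-0.03,0.04]}}

```text
clock: 18.82
position: [0.4703, -0.1202, 0.3572]
ee_rot: [0.002, 1.0, -0.001, 0.001]
ft_force: [0.5, 0.9, -0.1]
grip_width: 0.465
grasp_force: 0.0
```

Run:
```python
from h import *
p,o=wrist(); save(p,"w7",s=1.2); print(o["position"],o["ee_rot"],o["joint_pos"])
im=p["color"].astype(int); m=((im[...,0]>110)&(im[...,1]<70)&(im[...,2]<80)).astype(np.uint8)
n,lab,st,ce=cv2.connectedComponentsWithStats(m)
for i in range(1,n):
  if st[i,4]>120:
    v,u=np.nonzero(lab==i); q=fpix(p,u,v,.008)[:,:2]*1000
    print(ce[i],cv2.minAreaRect(q.astype(np.float32)))
for d in manip.tip_of(p,"needle_file_mid")[:2]: print(round(d["conf"],2),w(p,np.array(d["position"])))
for s in sil(p,"needle_file_mid",.007): print(s)
```

```text
[ 0.4703 -0.1202  0.3572] [ 0.0019  1.     -0.0006  0.0005] [ 0.9966  0.1391 -0.8897  1.846   0.1165  1.2088  1.6373]
[396.9615 158.3077] ((440.1776123046875, 7.486177444458008), (20.420957565307617, 35.47459411621094), 67.38086700439453)
[259.3303 194.9004] ((479.6950378417969, -136.94033813476562), (53.77248764038086, 10.826900482177734), 0.6826142072677612)
[  6.7132 411.4651] ((1009.8085327148438, -791.8928833007812), (66.3268051147461, 66.03019714355469), 24.686071395874023)
('needle_file_mid', 0.91, array([ 438.3766, -137.4132]), array([139.3621,  11.5272]), 0.1)
```

View pics/w7.png

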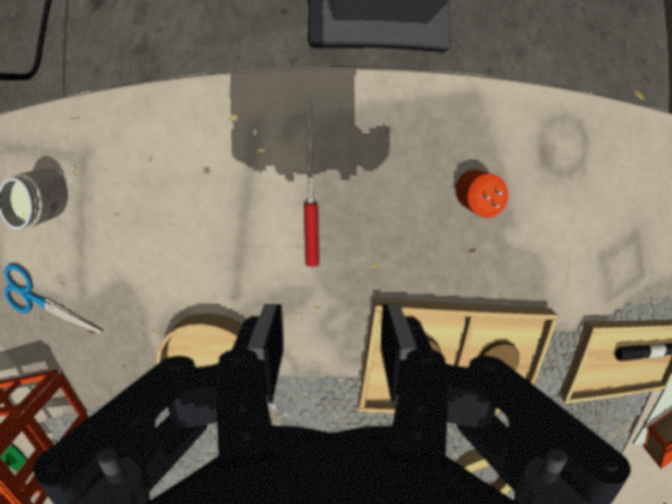

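Marker is down in the long tray. The file's handle is at (311,233), centre (0.480, -0.137), yaw about 0.5°. Grasping it.

{"fn": "move_arm", "kwargs": {"plan": [0,0,-0.005,-0.009,-0.017,0.06,0.04,0,0,-0.005,-0.009,-0.017,0.12,0.04,0,0,-0.005,-0.009,-0.017,0.155,0.04,0,0,-0.005,-0.009,-0.017,0.168,0.04,0,0,-0.005,-0.009,-0.017,0.172,0.035,0,0,-0.005,-0.009,-0.017,0.172,0.03,0,0,-0.005,-0.009,-0.017,0.172,0.005,0,0,-0.005,-0.009,-0.017,0.172,0.005,0,0,-0.005,-0.009,-0.017,0.172,0.005,0,0,-0.005,-0.009,-0.017,0.172,0.005]}}

```text
clock: 20.23
position: [0.4798, -0.1376, 0.1852]
ee_rot: [-0.001, 1.0, -0.001, 0.001]
ft_force: [-0.3, -0.0, 7.0]
grip_width: 0.064
grasp_force: 5.8
```

Run:
```python
from h import *
o=manip.get_obs(); print(o["position"],o["grip_width"]*.0854,o["grasp_force"],o["ft_force"])
go(.60,.10,.36,85.5,o)
```

```text
[ 0.4798 -0.1376  0.1852] 0.005437490354784341 5.757737159729004 [-0.2774 -0.0204  7.047 ]
turn [0.0005 0.0021 1.6513] shift [-0.1209  0.2371 -0.1748]
```

Opening reads 5.4 mm, less than the handle's thickness, so I'll look.

Run:
```python
from h import *
p,o=wrist(); save(p,"w8",(160,140,400,320),3); print(o["grip_width"]*.0854,o["grasp_force"],o["ft_force"])
```

```text
0.005437490354784341 5.757737159729004 [-0.2774 -0.0204  7.047 ]
```

View pics/w8.png

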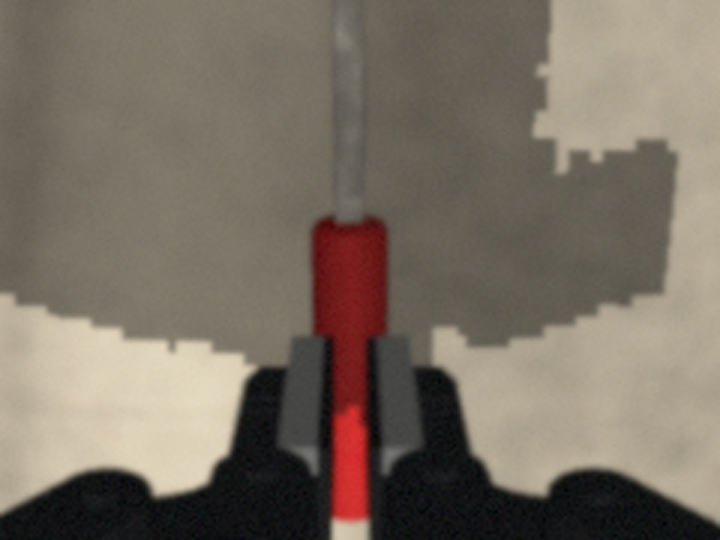

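The pads have closed on top of the handle, with its full width showing through the gap. The tips really extend about 173 mm, so I'll reopen, go 11 mm lower and regrip.

{"fn": "move_arm", "kwargs": {"plan": [0,0,0,0,0,-0.002,0.03,0,0,0,0,0,-0.002,0.03,0,0,0,0,0,-0.002,0.03,0,0,0,0,0,0.006,0.03,0,0,0,0,0,0.011,0.03,0,0,0,0,0,0.011,0.03,0,0,0,0,0,0.011,0.005,0,0,0,0,0,0.011,0.005,0,0,0,0,0,0.011,0.005,0,0,0,0,0,0.011,0.005]}}

```text
clock: 21.52
position: [0.4801, -0.1372, 0.1739]
ee_rot: [-0.001, 1.0, -0.0, 0.001]
ft_force: [-1.2, 1.0, 11.8]
grip_width: 0.128
grasp_force: 41.4
```

Run:
```python
from h import *
o=manip.get_obs(); print(o["position"],o["grip_width"]*.0854,o["grasp_force"],o["ft_force"])
go(.60,.10,.36,85.5,o)
```

```text
[ 0.4801 -0.1372  0.1739] 0.010969502915623808 41.352666685706936 [-1.1505  1.005  11.821 ]
turn [0.001  0.0018 1.6518] shift [-0.1208  0.2368 -0.186 ]
```

{"fn": "move_arm", "kwargs": {"plan": [0,0,0,0,0,-0.06,0.005,0,0,0.14,0,0.02,-0.12,0.005,0,0,0.3,-0.02,0.06,-0.16,0.005,0,0,0.46,-0.04,0.1,-0.17,0.005,0,0,0.62,-0.06,0.14,-0.17,0.005,0,0,0.78,-0.08,0.18,-0.17,0.005,0,0,0.94,-0.1,0.22,-0.17,0.005,0,0,1.1,-0.12,0.26,-0.17,0.005,0,0,1.26,-0.15,0.3,-0.17,0.005,0,0,1.42,-0.165,0.327,-0.17,0.005,0,0,1.57,-0.165,0.327,-0.17,0.005,0,0,1.65,-0.165,0.327,-0.17,0.005]}}

```text
clock: 23.02
position: [0.6436, 0.1907, 0.342]
ee_rot: [0.735, 0.678, -0.001, -0.0]
ft_force: [0.6, 0.1, 0.1]
grip_width: 0.125
grasp_force: 39.2
```

Run:
```python
from h import *
p,o=wrist(); save(p,"w9",s=1.2); print(o["position"],o["ee_rot"],o["grip_width"]*.0854,o["grasp_force"],o["ft_force"])
for s in sil(p,"long_tray",.023)+sil(p,"needle_file_mid",.18): print(s)
go(.645,.1897,.186,85.5,o)
```

```text
[0.6436 0.1907 0.342 ] [ 0.7347  0.6784 -0.0006 -0.0003] 0.01069287879750182 39.15835440158844 [0.5852 0.0685 0.0797]
('long_tray', 0.72, array([632.9303, 250.1876]), array([194.9492, 100.7676]), 85.5)
('long_tray', 0.68, array([604.6898,  53.9546]), array([144.3494,  57.0254]), -56.7)
('needle_file_mid', 0.9, array([645.5508, 232.8944]), array([137.4356,  11.9179]), 85.8)
turn [-0.0013  0.0005 -0.0011] shift [-0.0008  0.0017  0.156 ]
```

View pics/w9.png

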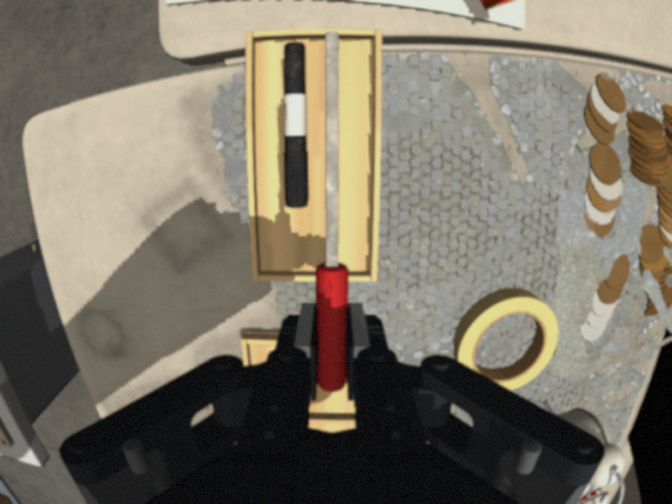

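The file is held straight over the tray, handle towards the free end. The marker lies at (295,125). Lowering.

{"fn": "move_arm", "kwargs": {"plan": [0,0,0,-0.001,0.002,0.05,0.005,0,0,0,-0.001,0.002,0.1,0.005,0,0,0,-0.001,0.002,0.135,0.005,0,0,0,-0.001,0.002,0.15,0.005,0,0,0,-0.001,0.002,0.155,0.005,0,0,0,-0.001,0.002,0.155,0.005,0,0,0,-0.001,0.002,0.155,0.022,0,0,0,-0.001,0.002,0.155,0.022,0,0,0,-0.001,0.002,0.14,0.022,0,0,0,-0.001,0.002,0.09,0.022,0,0,0,-0.001,0.002,0.03,0.022,0,0,0,-0.001,0.002,0.0,0.022]}}

```text
clock: 24.68
position: [0.6457, 0.1894, 0.3485]
ee_rot: [0.734, 0.679, 0.002, 0.001]
ft_force: [0.6, -0.5, -0.4]
grip_width: 0.258
grasp_force: 0.0
```

Run:
```python
from h import *
p,o=wrist(); print(o["position"],o["grip_width"]*.0854)
for s in sil(p,"needle_file_mid",.017)+sil(p,"marker_mid",.025): print(s)
go(.45,-.06,.34,85,o)
```

```text
[0.6457 0.1894 0.3485] 0.02206267541010066
('needle_file_mid', 0.78, array([648.4   , 231.0984]), array([140.2392,  12.492 ]), 85.9)
('marker_mid', 0.67, array([621.9442, 275.0639]), array([123.3242,  17.725 ]), 85.7)
turn [ 0.0051 -0.0021  0.0105] shift [-0.2637 -0.176   0.0071]
```

{"fn": "move_arm", "kwargs": {"plan": [0,0,0,-0.05,-0.035,0,0.06,0,0,0,-0.1,-0.07,0,0.06,0,0,0,-0.15,-0.1,0,0.06,0,0,0,-0.2,-0.14,0,0.06,0,0,0,-0.25,-0.17,0,0.06,0,0,0,-0.264,-0.184,0.02,0.06,0,0,0,-0.264,-0.184,0.03,0.06,0,0,0,-0.264,-0.184,0.03,0.06]}}

```text
clock: 25.82
position: [0.4419, -0.0594, 0.3126]
ee_rot: [0.733, 0.68, -0.0, -0.001]
ft_force: [0.5, -0.5, 1.0]
grip_width: 0.7
grasp_force: 0.0
```

Run:
```python
from h import *
p,o=wrist(); save(p,"w10",s=1.2); print(o["position"],o["ee_rot"],o["grip_width"]*.0854)
for d in manip.tip_of(p,"red_plug_mid")[:2]: print(round(d["conf"],2),w(p,np.array(d["position"])))
for z in (.0,.04): 
  for s in sil(p,"red_plug_mid",z): print(s)
go(.44,.004,.185,85,o)
```

```text
[ 0.4419 -0.0594  0.3126] [ 0.7334  0.6798 -0.0001 -0.0007] 0.0598087897680837
0.76 [0.4365 0.0053 0.023 ]
('red_plug_mid', 0.64, array([438.3455,   2.2404]), array([39.9057, 38.6515]), -49.6)
('red_plug_mid', 0.64, array([439.5108,   4.235 ]), array([34.2491, 33.1727]), -49.6)
turn [-0.0012 -0.0007  0.0114] shift [ 0.063  -0.0066  0.1277]
```

View pics/w10.png

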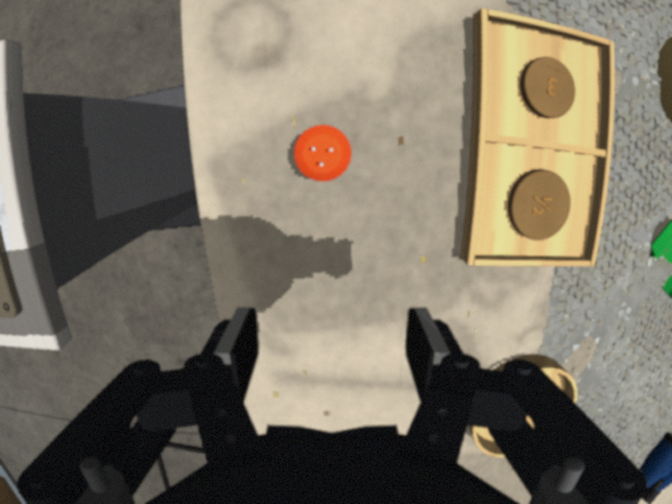

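The red plug at (322,152) shows three pins on top, so it's the right one. Both medallions sit well in their bays. Grasping the plug.

{"fn": "move_arm", "kwargs": {"plan": [0,0,0,0.05,-0.006,0,0.065,0,0,0,0.063,-0.0075,0.04,0.065,0,0,0,0.063,-0.0075,0.09,0.065,0,0,0,0.063,-0.0075,0.12,0.065,0,0,0,0.063,-0.0075,0.128,0.065,0,0,0,0.063,-0.0075,0.128,0.065,0,0,0,0.063,-0.0075,0.128,0.025,0,0,0,0.063,-0.0075,0.128,0.025,0,0,0,0.063,-0.0075,0.128,0.025,0,0,0,0.063,-0.0075,0.128,0.025]}}

```text
clock: 27.28
position: [0.4398, 0.0032, 0.1865]
ee_rot: [0.734, 0.679, 0.0, 0.001]
ft_force: [-0.8, 0.4, 9.2]
grip_width: 0.413
grasp_force: 39.1
```

Run:
```python
from h import *
o=manip.get_obs(); print(o["position"],o["ee_rot"],o["grip_width"]*.0854,o["grasp_force"],o["ft_force"])
go(.607,-.237,.31,85,o)
```

```text
[0.4398 0.0032 0.1865] [0.7339 0.6793 0.0005 0.001 ] 0.03524277830645166 39.0988826751709 [-0.8328  0.4483  9.1592]
turn [0.0021 0.0006 0.0101] shift [-0.2267  0.1855 -0.1229]
```

{"fn": "move_arm", "kwargs": {"plan": [0,0,0,0,0,-0.06,0.025,0,0,0,0,0,-0.11,0.025,0,0,0,-0.05,0.035,-0.14,0.025,0,0,0,-0.1,0.07,-0.14,0.025,0,0,0,-0.15,0.1,-0.14,0.025,0,0,0,-0.2,0.135,-0.14,0.025,0,0,0,-0.25,0.17,-0.14,0.025,0,0,0,-0.29,0.19,-0.14,0.025,0,0,0,-0.29,0.19,-0.14,0.025,0,0,0,-0.29,0.19,-0.14,0.025]}}

```text
clock: 28.52
position: [0.6063, -0.3, 0.3256]
ee_rot: [0.734, 0.679, 0.0, -0.0]
ft_force: [-0.1, -0.6, -0.9]
grip_width: 0.403
grasp_force: 40.3
```

Run:
```python
from h import *
p,o=wrist(); save(p,"w11",s=1.2); print(o["position"],o["ee_rot"],o["grip_width"]*.0854,o["grasp_force"],o["ft_force"])
for d in manip.tip_of(p,"round_dish")[:2]: print(round(d["conf"],2),w(p,np.array(d["position"])))
for s in sil(p,"round_dish",.03): print(s)
go(.609,-.238,.198,85,o)
```

```text
[ 0.6063 -0.3     0.3256] [ 0.7337  0.6795  0.0004 -0.    ] 0.034449101728242705 40.254895091056824 [-0.1468 -0.5556 -0.9091]
0.96 [ 0.6021 -0.2374  0.0018]
turn [ 0.0004 -0.0006  0.0106] shift [ 0.0619 -0.0021  0.1277]
```

View pics/w11.png

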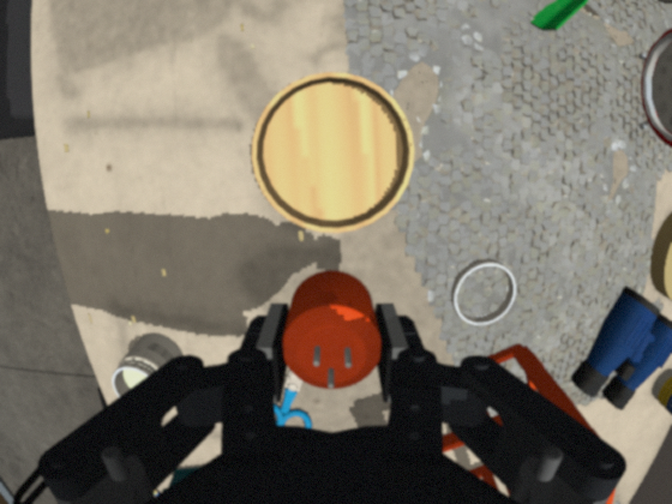

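Run:
```python
from h import *
p,o=wrist()
u=np.array([251,414,332,332])/1.2; v=np.array([152,152,72,233])/1.2
q=fpix(p,u,v,.03); c=[(q[0,0]+q[1,0])/2,(q[2,1]+q[3,1])/2]; print(q,c)
go(c[0],c[1],.198,85,o)
```

```text
[[ 0.5553 -0.2313  0.03  ]
 [ 0.6663 -0.2396  0.03  ]
 [ 0.6145 -0.1818  0.03  ]
 [ 0.6061 -0.2928  0.03  ]] [np.float64(0.6107865264225245), np.float64(-0.23730991626478187)]
turn [0.0006 0.0001 0.012 ] shift [ 0.0621 -0.0003  0.1279]
```

{"fn": "move_arm", "kwargs": {"plan": [0,0,0,0.062,0,0,0.025,0,0,0,0.062,0,0.05,0.025,0,0,0,0.062,0,0.09,0.025,0,0,0,0.062,0,0.115,0.025,0,0,0,0.062,0,0.127,0.025,0,0,0,0.062,0,0.127,0.025,0,0,0,0.062,0,0.127,0.05,0,0,0,0.062,0,0.127,0.05,0,0,0,0.062,0,0.1,0.05,0,0,0,0.062,0,0.05,0.05,0,0,0,0.03,0,0,0.05,0,0,0,0,0,0,0.05]}}

```text
clock: 30.22
position: [0.6073, -0.3014, 0.3313]
ee_rot: [0.734, 0.68, 0.002, 0.004]
ft_force: [0.3, -0.3, -0.4]
grip_width: 0.587
grasp_force: 0.0
```

Run:
```python
from h import *
p,o=wrist(); print(o["position"],o["ft_force"])
a=p["color"]; s=manip.camera("side"); b=s["color"]
cv2.imwrite("pics/fin.png",np.vstack([cv2.resize(a[20:260,100:460],(720,300))[...,::-1] if 0 else cv2.resize(a[20:220,80:480],(600,300))[...,::-1],cv2.resize(b[200:350,60:360],(600,300),interpolation=cv2.INTER_CUBIC)[...,::-1]]))
```

```text
[ 0.6073 -0.3014  0.3313] [ 0.2968 -0.2502 -0.4096]
```

View pics/fin.png

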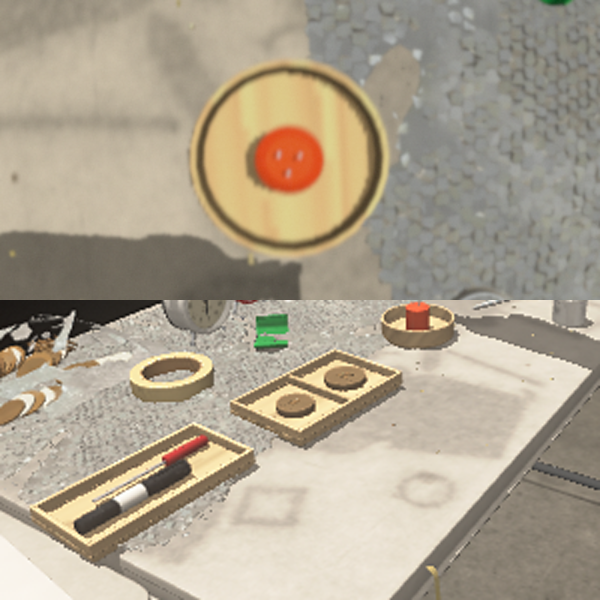

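The plug stands upright, pins up, in the dish at (288,158). The side view shows both medallions flat in their bays, the marker and file flat in the long tray, and the jar still standing. Handing in.

```bash
python3 -c "
from workcell import manip
print(manip.hand_in())"
```

```text
the job is handed in; nothing more can be done
None
```

The job is handed in at about 30 s on the clock: one medallion flat in each bay, the marker and file flat in the long tray, the plug upright with pins up in the dish, and the putty jar left where it stood.

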